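Turn the bench brush over and put it back bristles-up

ROBOT

A 6-joint arm with a two-finger parallel gripper is mounted at the origin on the work surface. World frame = base frame: x ahead of the robot, y to its left, z up, the work surface at z = 0. Lengths are in m, angles in degrees, forces in N, time in s.
With the tool pointing down it reaches from about 0.35 to 0.875 m from the base axis. Payload 4.2 kg.
Tool frame: the origin (TCP) lies on the centre line of the jaws, within the pads' length; the fingertips stand 11 mm ahead of it and the grasp point (between the pads) lies 8 mm behind it; y points along the fingers, z is the direction in which the jaws open and shut, and the axes are right-handed (so a half turn about y gives the same grasp; the last joint's range is limited). The gripper opens to 87 mm and grips with 3 to 60 N. Pads are 19 mm wide; open, the fingers measure 117 mm over their backs; the gripper's body (75 mm by 190 mm) begins 51 mm behind the grasp point.
Start: joints at [89.244, 22.042, 0.453, 0, -68.411, -14.817], TCP at [0.168, 0.602, 0.234] pointing down, gripper open.
Joint ranges: [-179.83, 179.83], [-69.29, 118.12], [-61.27, 80.66], [-181.25, 117.63], [-171.15, -9.14], [-177.46, 177.46]. Speed limits (degrees/s): [159.86, 159.86, 180, 180, 180, 180].

INTERFACE

Orientations are given as a 3x3 rotation matrix whose columns are the frame's x, y, z axes.
In Python, from station import r, optics gives the robot as it stands. The module is installed in compiled form; this text tells all that it offers.
- The arm moves only by the tool step_arm, never from a script. Its argument "moves" is a list that holds one entry, the list of rows, each a list of 7 numbers: the turn, a rotation vector about the tool's x, y, z in rad, then the shift along the tool's x, y, z in cm, then the opening in per cent of the stroke, from 0 (shut) to 100 (fully open). A call has exactly 5 rows; each row is the pose to reach, as a shift and turn from the pose commanded when the call began, along the tool's axes at that moment; what a row does not reach only later rows make up. A row lasts 1/12 s, in which the tool goes at most 41.7 mm and 7.16 degrees, less where a joint would pass 70% of its speed; a pose out of reach is approached as far as the arm can. A call with a gripper value outside its range is refused whole. The fingers move at their own pace and stop on an object; the grip force is fixed at half the most. Time passes only in rows, so rows that repeat a pose let the fingers close, or fill a call up. It gives the time, the measured TCP pose, the force and the opening at its end, in the units of the state.
- r.sense(): the state, without advancing time (a new reading comes with each control period).
- optics.capture(name): name is "scene" or "top" or "wrist"; returns a dict with "image" (420x560x3 uint8, red, green, blue), "fov_y" (degrees; the focal length in pixels is half the picture's height over the tangent of half this angle, whatever the lens; pixels are square), "cx", "cy" (the principal point, pixels), "cam_to_world" (4x4, takes a point from camera to world coordinates). Camera axes: x right, y down, z forward; pixel columns grow to the right and rows downward; lengths in m; the calibration is good to about 2 mm. A picture is of the moment at which its call begins. There is no depth.
- r.finish_job(): hands the job in, once; it reports no verdict.
The state is a dict: "time_s": time; "joints": joint angles; "joint_velocities": joint speeds; "effort": joint torques, N m; "tcp_pos": TCP position; "ee_rot": TCP orientation; "wrist_force": force on the tool from outside, world axes, zero at the start; "moment": the same for the moment, N m; "gripper_width": opening from 0.0 (shut) to 1.0 (fully open).
Only numpy, scipy, OpenCV 4.12 (cv2) and the standard library are available. Lean on these libraries where they do the work, as an engineer would, in place of code of your own. Each camera call takes 0.05 s, during which the arm holds its last target.

TASK

The bench brush has been left bristles-down in one of the three leaning tubes, which ruins the bristles. Pull it right out, turn it end for end and put it handle-down into the empty tube, pushed fully home to the bottom, and let go of it there. Leave the scraper and the loose things on the bench where they are.

Things in the scene. Friction and masses are not known exactly. Their poses are not given: they have to be found in the camera images.
- brush: Round bench brush, 200 mm long, 0.12 kg: wooden handle 24 mm in diameter (first 125 mm), steel ferrule 27 mm (next 25 mm), dark stiff bristles 26 to 29 mm (last 50 mm). Origin on its axis at mid length, on the wood, 25 mm from the ferrule; z along the axis towards the bristles. At the start bristles-down in tube a, drooping about 11 degrees below its axis, origin about 35 mm outside the mouth
- brush_bristle_end (a point): Centre of the end face of the bristles, 100 mm from the brush's origin
- brush_handle_end (a point): Centre of the free end of the wooden handle, 100 mm from the brush's origin, opposite to the bristles
- tube_a: The tube holding the brush at the start. The three tubes are alike: plain beige, round, inner diameter 40 mm, outer 47 mm, inner depth 65 mm, closed bottom, fixed on a plywood foot (150 x 90 x 12 mm), leaning 50 degrees from the vertical, away from the robot, about 210 mm apart, in any order. Origin at the centre of the inner floor, 45 mm above the bench; z along the axis out of the mouth
- tube_a_mouth (a point): Centre of the mouth of tube a, 65 mm from its inner floor
- tube_b: The empty tube, into which the brush must go; made and described as tube_a: origin at the centre of the inner floor, z along its axis out of the mouth
- tube_b_mouth (a point): Centre of the mouth of tube b
- tube_b_floor (a point): Centre of the inner floor of tube b
- scraper: Flat scraper, 190 mm long, standing handle-down in the third tube: wooden handle 24 mm in diameter, steel blade 50 mm wide on top. Leave it alone. Origin 90 mm from its handle end, z towards the blade
- tape_roll: Black tape roll lying flat on the bench, 90 mm in diameter, 19 mm high; loose, leave it alone. Origin at the centre of its underside
- connector: Grey connector housing, 60 x 35 x 32 mm, lying loose on the bench; leave it alone. Origin at the centre of its underside
- cleaner: White bottle, 60 mm in diameter, 150 mm high, standing loose towards the left side; leave it alone. Origin at the centre of its underside
There are look-alikes about, which are no part of the job. What is shaped like the part that bears tube_a but orange or yellow is not meant.

How it is judged (in metres and radians):
On the way, in this order (a step that is already met when the one before it is completed fails the run):
1. the brush is pulled right out: its bristle end is clear of tube a (z of brush_bristle_end in the frame of tube_a above 0.07 m), for 0.1 s.
2. the brush is turned round and its handle end goes into the mouth of the empty tube, bristles up (distance between brush_handle_end and tube_b_floor below 0.055 m and z of brush_bristle_end in the frame of tube_b above 0.15 m), for 0.1 s.
At the end, for the whole second after the job is handed in: The brush rests in tube b handle-down, its handle end within 16 mm of the centre of the tube's inner floor (fully home; it may lean in the tube), the bristle end outside, more than 150 mm from the floor along the tube's axis; it is at rest (below 20 mm/s) (distance between brush_handle_end and tube_b_floor below 0.016 m and z of brush_bristle_end in the frame of tube_b above 0.15 m and linear speed of brush below 0.02 m/s); the robot touches nothing.
It fails at once if the scraper is disturbed (its origin shifted by more than 20 mm) (distance of scraper from where it was at the start of the episode above 0.02 m).
It fails at once if the tape roll is pushed by more than 20 mm (distance of tape_roll from where it was at the start of the episode above 0.02 m).
It fails at once if the connector is pushed by more than 20 mm (distance of connector from where it was at the start of the episode above 0.02 m).
It fails at once if the bottle is pushed or tipped by more than 20 mm or 0.3 rad (distance of cleaner from where it was at the start of the episode above 0.02 m or angle between cleaner's own z axis and vertical above 0.3 rad).
It also fails if it takes over 51 s, if anything falls off the work surface, if the arm or the gripper's body presses on something with over 40 N, if the wrist force passes 120 N, or if a joint passes its speed limit or range.

## Working session

There is one attempt and no reset: what is moved stays moved. The work goes in short steps, Python scripts to look and compute and a tool call to move; the robot and the scene stay as the last step left them, time stands still between calls to the robot, and variables do not carry over. Pictures are saved under pics/ and viewed, and the job is handed in when it is done.

Besides the shell and the picture viewer there is one more tool, called after "Call:" as name([rows], argument=value, ...), one row to a line, values as JSON. step_arm: Moves the arm, as the interface text tells. Its arguments: {"type":"object","properties":{"moves":{"type":"array"}},"required":["moves"]}

```bash
mkdir -p pics; ls; python3 - <<'E'
from station import r, optics
import cv2,json
s=r.sense(); print(s)
for n in ["scene","top","wrist"]:
    c=optics.capture(n); cv2.imwrite(f"pics/{n}0.png",c["image"][:,:,::-1]); print(n,c["fov_y"],c["cx"],c["cy"],c["cam_to_world"])
E
```

```text
pics
{'time_s': 0.0, 'joints': array([ 8.92441190e+01,  2.20906519e+01,  3.78368583e-01, -2.88643136e-02,
       -6.84117967e+01, -1.48180240e+01]), 'joint_velocities': array([ 0.06040258, -0.05817757, -0.02624846, -0.06771643,  0.09241377,
       -0.06539991]), 'effort': array([-7.63357602e-04, -3.90672612e+01,  1.87412632e+01,  4.22005981e+00,
        1.09784745e-02, -1.88041163e-04]), 'tcp_pos': array([0.16761115, 0.60148992, 0.23245143]), 'ee_rot': array([[-9.63235053e-01, -4.96966244e-04, -2.68659610e-01],
       [ 2.68660051e-01, -2.15919154e-03, -9.63232638e-01],
       [-1.01393452e-04, -9.99997545e-01,  2.21332395e-03]]), 'wrist_force': array([-0.94964559,  0.11590077,  0.35278598]), 'moment': array([ 0.03418644, -0.02396879,  0.00722704]), 'gripper_width': 1.0012286070465535}
scene 50.41601484715405 280.7260487999646 206.90934823526914 [[ 0.83206652  0.4445612  -0.33170868  0.9055995 ]
 [ 0.55443604 -0.64901208  0.5209453  -0.61244455]
 [ 0.01630912 -0.61737239 -0.78650197  1.09342484]
 [ 0.          0.          0.          1.        ]]
top 48.46311563124559 282.05908002199646 217.13469130850564 [[ 0.04661511 -0.97241715  0.22854302  0.20022106]
 [-0.99890585 -0.04451719  0.01432917  0.04321093]
 [-0.00375983 -0.22896092 -0.97342835  1.35474674]
 [ 0.          0.          0.          1.        ]]
wrist 67.71784725715901 278.61879050826684 211.87456715990157 [[-0.26952506 -0.93022817 -0.24906183  0.23516624]
 [-0.96298974  0.26106461  0.06705247  0.58304191]
 [ 0.00264714  0.25791631 -0.96616364  0.38447461]
 [ 0.          0.          0.          1.        ]]
```

View pics/scene0.png

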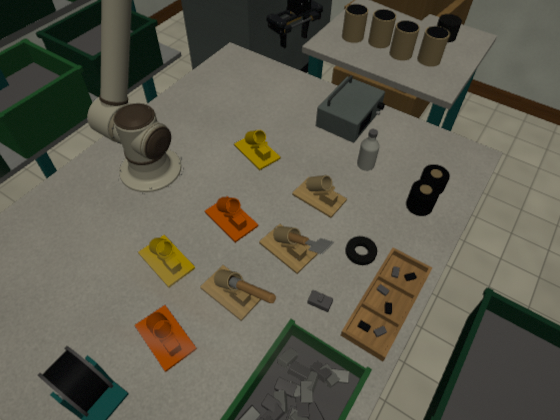

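View pics/top0.png

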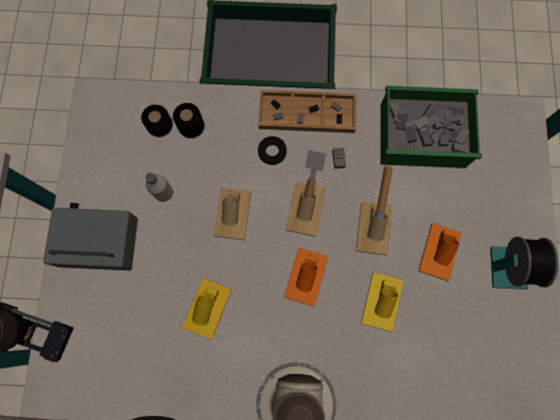

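View pics/wrist0.png

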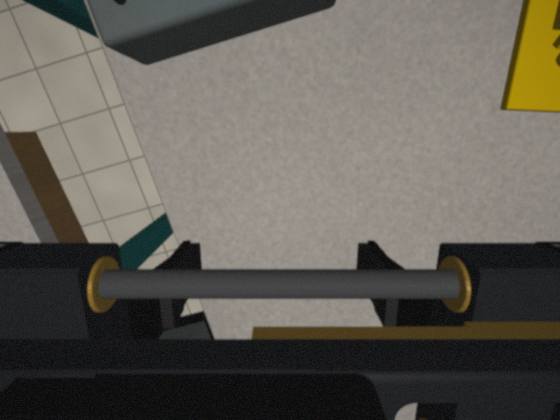

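Tube a, with the brush, is at top-view (378,225). The scraper tube is at (306,205) and the empty tube b at (231,210). I'll enlarge these to pick points.

```bash
cat > h.py <<'E'
import numpy as np, cv2
from station import r, optics
def cap(n,f=None):
    c=optics.capture(n)
    if f: cv2.imwrite("pics/"+f,c["image"][:,:,::-1]); np.save("pics/"+f+".npy",c,allow_pickle=True)
    return c
def load(f): return np.load("pics/"+f+".npy",allow_pickle=True).item()
def ray(c,u,v):
    f=210/np.tan(np.radians(c["fov_y"]/2)); M=c["cam_to_world"]
    d=M[:3,:3]@np.array([(u-c["cx"])/f,(v-c["cy"])/f,1]); return M[:3,3],d/np.linalg.norm(d)
def proj(c,p):
    f=210/np.tan(np.radians(c["fov_y"]/2)); M=c["cam_to_world"]
    q=M[:3,:3].T@(np.asarray(p)-M[:3,3]); return np.array([c["cx"]+f*q[0]/q[2],c["cy"]+f*q[1]/q[2]])
def tri(*rays):
    A=np.zeros((3,3));b=np.zeros(3)
    for o,d in rays:
        P=np.eye(3)-np.outer(d,d);A+=P;b+=P@o
    x=np.linalg.solve(A,b); return x,[np.linalg.norm((np.eye(3)-np.outer(d,d))@(x-o)) for o,d in rays]
def onz(c,u,v,z):
    o,d=ray(c,u,v); return o+d*(z-o[2])/d[2]
def crop(c,x0,y0,x1,y1,k,f):
    im=c["image"][y0:y1,x0:x1,::-1]; cv2.imwrite("pics/"+f,cv2.resize(im,None,fx=k,fy=k,interpolation=cv2.INTER_CUBIC))
E
python3 - <<'E'
from h import *
t=cap("top","t1.png"); s=cap("scene","s1.png")
crop(t,205,140,405,265,4,"t1c.png"); crop(s,195,165,345,325,3.7,"s1c.png") if 0 else crop(s,195,165,345,315,4,"s1c.png")
E
```

```text
(no output)
```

View pics/t1c.png

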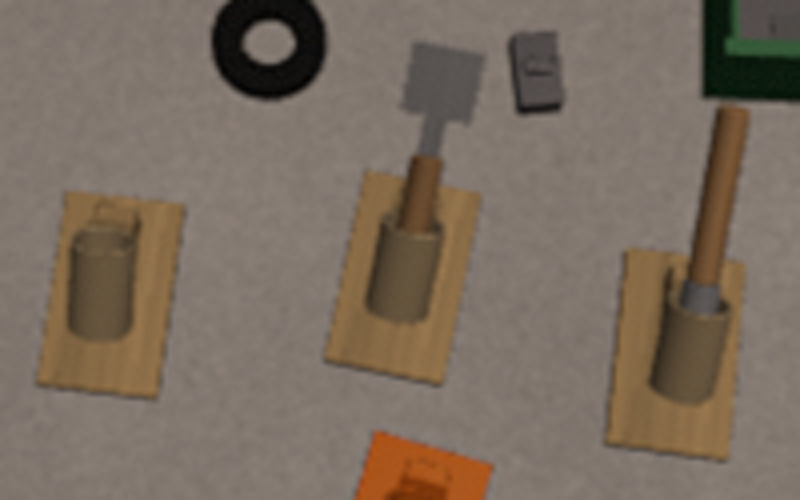

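View pics/s1c.png

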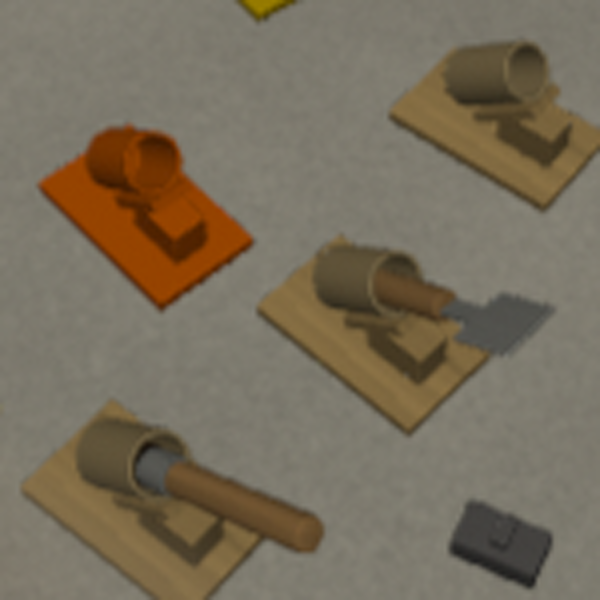

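```bash
python3 - <<'E'
from h import *
t=load("t1.png");s=load("s1.png")
T=lambda u,v:ray(t,205+(u+.5)/4-.5,140+(v+.5)/4-.5)
S=lambda u,v:ray(s,195+(u+.5)/4-.5,165+(v+.5)/4-.5)
h,e=tri(T(733,109),S(310,532));print("handle end",h,e)
j,e=tri(T(706,284),S(171,475));print("junction",j,e,np.linalg.norm(h-j))
u=(h-j)/np.linalg.norm(h-j);print(u,np.degrees(np.arcsin(u[2])), np.degrees(np.arctan2(u[1],u[0])))
print("origin",h-.1*u)
m,e=tri(T(104,240),S(527,71));print("b mouth",m,e)
# foot corners on z=.012
for n,L in dict(b=[(66,192),(185,205),(158,398),(38,384)],sc=[(364,171),(480,192),(441,382),(326,360)],a=[(627,249),(745,263),(727,459),(607,443)]).items():
    P=np.array([onz(t,205+(x+.5)/4-.5,140+(y+.5)/4-.5,.012) for x,y in L]);d=(P[0]+P[1]-P[2]-P[3])/2
    print(n,P.mean(0),np.linalg.norm(d),np.linalg.norm(P[0]-P[1]),"yaw",np.degrees(np.arctan2(d[1],d[0])))
for n,L in dict(b=[(460,45),(600,130),(545,209),(390,117)],).items():
    P=np.array([onz(s,195+(x+.5)/4-.5,165+(y+.5)/4-.5,.012) for x,y in L]);print(P)
E
```

```text
handle end [ 0.63813199 -0.22028714  0.14656134] [np.float64(0.0005730006903600487), np.float64(0.0005730006903600998)]
junction [ 0.52828532 -0.21336859  0.09077428] [np.float64(4.5256212243544187e-05), np.float64(4.5256212243642964e-05)] 0.1233951106633529
[ 0.89020281 -0.05606824  0.45210099] 26.878561150377774 -3.6039380361445716
origin [ 0.54911171 -0.21468032  0.10135124]
b mouth [0.54214351 0.20925008 0.08709479] [np.float64(0.00039615478560737463), np.float64(0.0003961547856072996)]
b [0.52128538 0.21002327 0.012     ] 0.14774985664711057 0.09009173237170559 yaw -3.864215811048976
sc [ 0.54524494 -0.00485378  0.012     ] 0.14819259405347818 0.08844592307527213 yaw -9.096545573207118
a [ 0.49593563 -0.20770276  0.012     ] 0.1477752959940834 0.08785100780182288 yaw -5.31469356706756
[[0.4559374  0.26436651 0.012     ]
 [0.59367567 0.25002126 0.012     ]
 [0.59647122 0.15789517 0.012     ]
 [0.45019414 0.16770335 0.012     ]]
```

Checks hold: the handle measures 123 mm against 125, the brush elevation is 27°, and the mouth of b is at 87.1 mm against 86.8. Next I go above tube b for a wrist view of its mouth.

```bash
cat >> h.py <<'E'
from scipy.spatial.transform import Rotation as Ro
def R_from(y,z):
    y=np.array(y,float);y/=np.linalg.norm(y);z=np.array(z,float);z-=y*(z@y);z/=np.linalg.norm(z);return np.column_stack([np.cross(y,z),y,z])
def Rbrush(el,yaw,sgn): # tool y perpendicular to the brush pointing down/ahead; sgn=+1: x=u, z to the left
    e,p=np.radians(el),np.radians(yaw)
    return R_from([np.sin(e)*np.cos(p),np.sin(e)*np.sin(p),-np.cos(e)],[-np.sin(p)*sgn,np.cos(p)*sgn,0])
def delta(pt,Rt):
    s=r.sense();R=s["ee_rot"];p=s["tcp_pos"]
    rv=Ro.from_matrix(R.T@Rt).as_rotvec();sh=R.T@(np.asarray(pt)-p)*100
    print("t",s["time_s"],"turn",rv.round(3),"shift cm",sh.round(2),"dist",np.linalg.norm(sh).round(1),"ang",np.degrees(np.linalg.norm(rv)).round(1),"q",s["joints"].round(0))
E
python3 - <<'E'
from h import *
delta([.5,.21,.30],R_from([0,0,-1],[0,-1,0]))
E
```

```text
t 0.25 turn [-0.001 -0.272  0.   ] shift cm [-42.53  -6.66  28.82] dist 51.8 ang 15.6 q [ 89.  22.   0.  -0. -68. -15.]
```

Call:
step_arm([
  [[0,-0.02,0,-3.2,-0.5,2.2,100],[0,-0.04,0,-6.4,-1,4.4,100],[0,-0.06,0,-9.6,-1.5,6.6,100],[0,-0.08,0,-12.8,-2,8.8,100],[0,-0.1,0,-16,-2.5,11,100]],
])

```text
time_s: 0.67
tcp_pos: [0.293, 0.4515, 0.2587]
ee_rot: [[-0.986, -0.0, -0.169], [0.169, -0.0, -0.986], [0.0, -1.0, 0.0]]
wrist_force: [-0.0, 0.1, -0.4]
gripper_width: 0.999
```

```bash
python3 - <<'E'
from h import *
delta([.5,.21,.30],R_from([0,0,-1],[0,-1,0]));print(r.sense()["tcp_pos"])
E
```

```text
t 0.6667 turn [-0.   -0.17  0.  ] shift cm [-24.49  -4.12  20.3 ] dist 32.1 ang 9.7 q [ 74.  13.  -9.  -0. -68.   6.]
[0.29304472 0.45153361 0.25874603]
```

Call:
step_arm([
  [[0,-0.025,0,-3.1,-0.5,2.6,100],[0,-0.05,0,-6.2,-1,5.2,100],[0,-0.075,0,-9.3,-1.5,7.7,100],[0,-0.1,0,-12.4,-2,10.3,100],[0,-0.12,0,-15.5,-2.6,12.9,100]],
])

```text
time_s: 1.08
tcp_pos: [0.4237, 0.2977, 0.2848]
ee_rot: [[-0.999, -0.0, -0.05], [0.05, 0.0, -0.999], [0.0, -1.0, -0.0]]
wrist_force: [1.2, 0.5, -0.2]
gripper_width: 0.997
```

Call:
step_arm([
  [[0,-0.025,0,-2.3,-0.4,1.9,100],[0,-0.05,0,-4.6,-0.8,3.7,100],[0,-0.05,0,-7,-1.2,5.6,100],[0,-0.05,0,-9,-1.5,7.4,100],[0,-0.05,0,-9,-1.5,7.4,100]],
])

```text
time_s: 1.5
tcp_pos: [0.5117, 0.2183, 0.2998]
ee_rot: [[-1.0, 0.001, -0.006], [0.006, -0.001, -1.0], [-0.001, -1.0, 0.001]]
wrist_force: [-0.3, 0.2, -0.1]
gripper_width: 0.999
```

```bash
python3 - <<'E'
from h import *
cap("wrist","w1.png")
delta([.5,.21,.30],R_from([0,0,-1],[0,-1,0]));print(r.sense()["tcp_pos"])
E
```

```text
t 1.55 turn [-0.    -0.006  0.   ] shift cm [ 1.02 -0.07  0.95] dist 1.4 ang 0.3 q [ 40.  13.  -3.   0. -74.  50.]
[0.51029655 0.21939657 0.29933618]
```

View pics/w1.png

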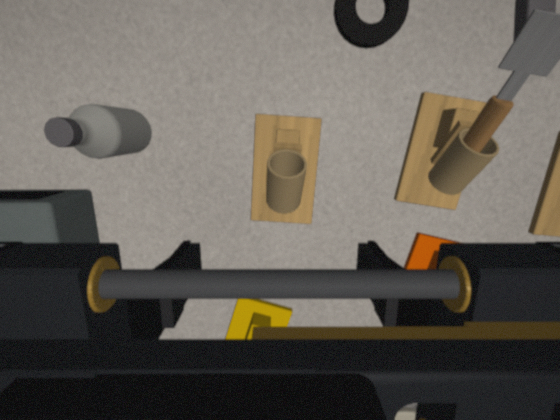

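The wrist view shows the empty tube b, with its mouth ellipse centred near (286,164), and the scraper tube at right.

```bash
python3 - <<'E'
from h import *
w=load("w1.png");s=load("s1.png");t=load("t1.png")
crop(w,240,100,340,230,4.5,"w1c.png")
print(proj(w,[.5421,.2093,.0871]))
S=ray(s,195+(527.5)/4-.5,165+(71.5)/4-.5)
print(tri(S,ray(w,286,164)), onz(w,286,164,.0868))
T=ray(t,205+(104.5)/4-.5,140+(240.5)/4-.5)
print(tri(T,S,ray(w,286,164)))
P=np.array([onz(w,x,y,.012) for x,y in [(257,114),(321,118),(312,223),(251,219)]]);d=(P[0]+P[1]-P[2]-P[3])/2
print(P.mean(0),np.linalg.norm(d),"yaw",np.degrees(np.arctan2(d[1],d[0])))
E
```

```text
[286.0280233  163.79285442]
(array([0.5421539 , 0.20941885, 0.08724428]), [np.float64(0.00028686036665013685), np.float64(0.0002868603666499095)]) [0.541829   0.20932561 0.0868    ]
(array([0.54204396, 0.20928582, 0.08709972]), [np.float64(0.0003621401970945428), np.float64(0.0004499648957718797), np.float64(0.00018735893013600437)])
[0.52424903 0.20875516 0.012     ] 0.1475362299146324 yaw -4.201742469480601
```

View pics/w1c.png

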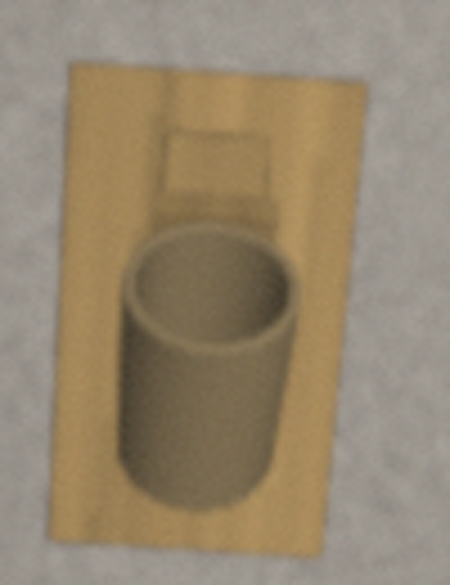

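Tube b's mouth is confirmed at (0.542, 0.209, 0.087) to under 1 mm across three views. Next I go over to the brush, turning +180° about tool y in stages.

```bash
cat >> h.py <<'E'
def Ryaw(a): # tool down; a=0: z=-y ; a turns about world z negative (tool y positive)
    return R_from([0,0,-1],[0,-1,0])@Ro.from_rotvec([0,np.radians(a),0]).as_matrix()
E
python3 - <<'E'
from h import *
s=r.sense();p=s["tcp_pos"]
for k in range(1,3): delta([.5,.219-.10*k,.30],Ryaw(34*k))
E
```

```text
t 1.55 turn [-0.     0.588  0.   ] shift cm [ 0.97 -0.06 10.05] dist 10.1 ang 33.7 q [ 40.  13.  -3.   0. -74.  50.]
t 1.55 turn [-0.     1.181  0.   ] shift cm [ 0.92 -0.06 20.05] dist 20.1 ang 67.7 q [ 40.  13.  -3.   0. -74.  50.]
```

Call:
step_arm([
  [[0,0.12,0,0.2,0,2,100],[0,0.24,0,0.4,0,4,100],[0,0.36,0,0.6,0,6,100],[0,0.48,0,0.8,0,8,100],[0,0.6,0,1,0,10,100]],
])

```text
time_s: 1.97
tcp_pos: [0.498, 0.1208, 0.2994]
ee_rot: [[-0.822, -0.0, -0.57], [0.57, 0.0, -0.822], [0.0, -1.0, 0.0]]
wrist_force: [-0.8, 0.9, -0.4]
gripper_width: 1.003
```

```bash
python3 - <<'E'
from h import *
delta([.5,.02,.30],Ryaw(68))
E
```

```text
t 1.9667 turn [-0.    0.58  0.  ] shift cm [-5.91 -0.06  8.17] dist 10.1 ang 33.3 q [ 32.   9.  -9.  -0. -73.  23.]
```

Call:
step_arm([
  [[0,0.12,0,-1.2,0,1.6,100],[0,0.24,0,-2.4,0,3.3,100],[0,0.36,0,-3.6,0,4.9,100],[0,0.48,0,-4.8,0,6.6,100],[0,0.6,0,-5.9,0,8.2,100]],
])

```text
time_s: 2.38
tcp_pos: [0.5005, 0.0198, 0.2995]
ee_rot: [[-0.356, -0.0, -0.934], [0.934, 0.0, -0.356], [0.0, -1.0, 0.0]]
wrist_force: [-0.0, -0.2, 0.6]
gripper_width: 0.996
```

```bash
python3 - <<'E'
from h import *
delta([.5,-.10,.28],Ryaw(105))
delta([.5,-.20,.24],Rbrush(27.5,-3.6,1))
E
```

```text
t 2.3833 turn [-0.     0.626  0.   ] shift cm [-11.18   1.94   4.31] dist 12.1 ang 35.9 q [ 21.   7. -10.  -0. -73.   0.]
t 2.3833 turn [-0.478  1.953 -0.308] shift cm [-20.52   5.94   7.87] dist 22.8 ang 116.6 q [ 21.   7. -10.  -0. -73.   0.]
```

Call:
step_arm([
  [[-0.03,0.12,-0.02,-2.4,0.4,0.9,100],[-0.06,0.24,-0.04,-4.8,0.8,1.8,100],[-0.09,0.36,-0.06,-7.2,1.2,2.7,100],[-0.12,0.47,-0.08,-9.6,1.6,3.6,100],[-0.15,0.58,-0.1,-12,2,4.6,100]],
])

```text
time_s: 2.8
tcp_pos: [0.5012, -0.1087, 0.2794]
ee_rot: [[0.205, 0.141, -0.969], [0.969, 0.11, 0.221], [0.138, -0.984, -0.114]]
wrist_force: [0.2, 0.1, -0.0]
gripper_width: 1.001
```

```bash
python3 - <<'E'
from h import *
delta([.5,-.211,.21],Rbrush(27.5,-3.6,1))
E
```

```text
t 2.8 turn [-0.34   1.372 -0.202] shift cm [-10.89   5.68  -1.36] dist 12.4 ang 81.8 q [  2.   6. -12.  -7. -63. -12.]
```

Call:
step_arm([
  [[-0.03,0.12,-0.02,-1.6,0.6,-0.2,100],[-0.06,0.24,-0.035,-3.2,1.2,-0.4,100],[-0.09,0.36,-0.05,-4.8,1.8,-0.6,100],[-0.12,0.47,-0.07,-6.4,2.4,-0.8,100],[-0.15,0.58,-0.09,-8,3,-1,100]],
])

```text
time_s: 3.22
tcp_pos: [0.4989, -0.1849, 0.2399]
ee_rot: [[0.675, 0.308, -0.67], [0.674, 0.113, 0.73], [0.301, -0.945, -0.131]]
wrist_force: [-0.3, -0.2, -0.4]
gripper_width: 0.999
```

```bash
python3 - <<'E'
from h import *
delta([.5,-.211,.21],Rbrush(27.5,-3.6,1))
E
```

```text
t 3.2167 turn [-0.194  0.791 -0.109] shift cm [-2.59  2.56 -1.59] dist 4.0 ang 47.1 q [ -8.   7. -18. -12. -49. -31.]
```

Call:
step_arm([
  [[-0.03,0.12,-0.02,-0.6,0.6,-0.4,100],[-0.06,0.24,-0.035,-1.2,1.2,-0.8,100],[-0.09,0.36,-0.05,-1.8,1.8,-1.2,100],[-0.12,0.47,-0.07,-2.4,2.4,-1.5,100],[-0.15,0.59,-0.085,-2.6,2.6,-1.6,100]],
])

```text
time_s: 3.63
tcp_pos: [0.4999, -0.211, 0.2089]
ee_rot: [[0.889, 0.438, -0.135], [0.142, 0.016, 0.99], [0.436, -0.899, -0.048]]
wrist_force: [-0.6, 0.7, -0.0]
gripper_width: 0.999
```

```bash
python3 - <<'E'
from h import *
delta([.5,-.211,.18],Rbrush(27.5,-3.6,1))
E
```

```text
t 3.6333 turn [-0.046  0.199 -0.024] shift cm [-1.25  2.6   0.13] dist 2.9 ang 11.8 q [ -9.   6. -27.  -9. -32. -67.]
```

Call:
step_arm([
  [[-0.02,0.1,-0.012,-0.6,1.3,0.1,100],[-0.046,0.2,-0.024,-1.25,2.6,0.13,100],[-0.046,0.2,-0.024,-1.25,2.6,0.13,100],[-0.046,0.2,-0.024,-1.25,2.6,0.13,100],[-0.046,0.2,-0.024,-1.25,2.6,0.13,100]],
])

```text
time_s: 4.05
tcp_pos: [0.5016, -0.2111, 0.1823]
ee_rot: [[0.885, 0.463, 0.055], [-0.047, -0.028, 0.999], [0.464, -0.886, -0.003]]
wrist_force: [-0.6, 0.5, 0.4]
gripper_width: 1.002
```

```bash
python3 - <<'E'
from h import *
w=cap("wrist","w2.png"); s=cap("scene","s2.png");crop(s,160,140,360,320,3,"s2c.png")
G=np.array([.542,-.2142,.0978]);R=Rbrush(27.5,-3.6,1)
delta(G+.008*R[:,1],R)
for p in ([.638,-.2203,.1466],[.5283,-.2134,.0908],G): print(proj(w,p))
E
```

```text
t 4.15 turn [-0.001  0.007  0.004] shift cm [-0.39 10.19 -0.02] dist 10.2 ang 0.5 q [ -7.   7. -33.  -4. -23. -83.]
[277.12362821 327.87309993]
[278.20071995 195.01444208]
[278.12633727 213.53064072]
```

View pics/w2.png

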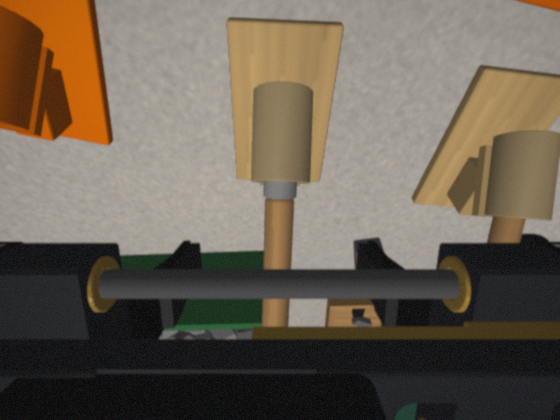

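View pics/s2c.png

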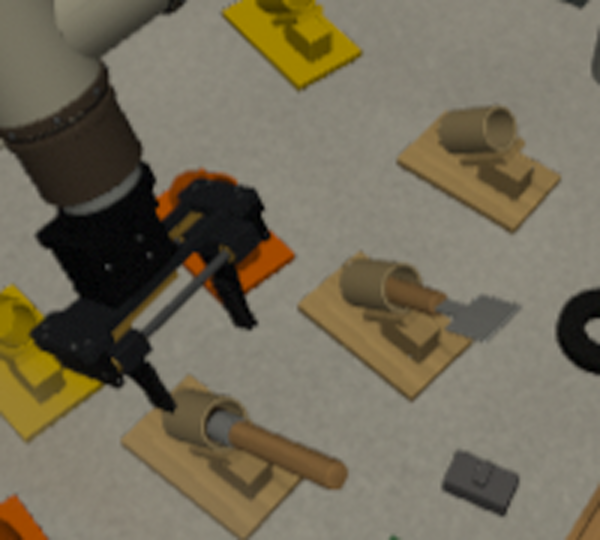

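The jaws straddle the brush axis: the ferrule joint appears at (279,197), predicted at (278,195). I advance and close.

Call:
step_arm([
  [[0,0,0,-0.1,2.5,0,100],[0,0,0,-0.2,5,0,100],[0,0,0,-0.3,7.5,0,100],[0,0,0,-0.3,9.5,0,100],[0,0.007,0.004,-0.3,10.2,0,100]],
])

```text
time_s: 4.57
tcp_pos: [0.5457, -0.2144, 0.0873]
ee_rot: [[0.888, 0.456, 0.064], [-0.058, -0.028, 0.998], [0.457, -0.89, 0.001]]
wrist_force: [0.7, -0.4, -0.5]
gripper_width: 0.998
```

Call:
step_arm([
  [[0,0,0,0,0,0,100],[0,0,0,0,0,0,40],[0,0,0,0,0,0,0],[0,0,0,0,0,0,0],[0,0,0,0,0,0,0]],
])

```text
time_s: 4.98
tcp_pos: [0.5452, -0.2143, 0.0907]
ee_rot: [[0.886, 0.46, 0.064], [-0.057, -0.029, 0.998], [0.461, -0.887, 0.001]]
wrist_force: [0.8, -0.8, -0.5]
gripper_width: 0.78
```

Call:
step_arm([
  [[0,0,0,0,0,0,0],[0,0,0,0,0,0,0],[0,0,0,0,0,0,0],[0,0,0,0,0,0,0],[0,0,0,0,0,0,0]],
])

```text
time_s: 5.4
tcp_pos: [0.545, -0.2142, 0.0894]
ee_rot: [[0.887, 0.458, 0.064], [-0.058, -0.028, 0.998], [0.459, -0.888, 0.001]]
wrist_force: [0.4, -0.3, -0.4]
gripper_width: 0.404
```

```bash
python3 - <<'E'
from h import *
w=cap("wrist","w3.png"); s=cap("scene","s3.png");crop(s,160,140,360,320,3,"s3c.png")
G=np.array([.542,-.2142,.0978]);R=Rbrush(27.5,-3.6,1)
delta(G+.008*R[:,1],R);print(r.sense())
E
```

```text
t 5.5 turn [-0.    -0.002 -0.003] shift cm [ 0.13 -0.1  -0.02] dist 0.2 ang 0.2 q [ -6.  19. -33.  -7. -11. -81.]
{'time_s': 5.5, 'joints': array([ -6.43120051,  18.99628421, -32.7148033 ,  -6.88240434,
       -11.08813738, -80.83445597]), 'joint_velocities': array([-0.11680792,  0.0864841 ,  0.00232827, -0.00150761, -0.05661373,
       -0.07421018]), 'effort': array([-1.67734674e-03, -3.06059968e+01,  1.29670537e+01,  2.73895249e+00,
        8.86517018e-01,  1.67823059e-02]), 'tcp_pos': array([ 0.54502072, -0.21423529,  0.08926758]), 'ee_rot': array([[ 0.88668119,  0.45789565,  0.0642498 ],
       [-0.05763375, -0.02842185,  0.99793314],
       [ 0.45877534, -0.8885515 ,  0.00118913]]), 'wrist_force': array([0.26453341, 0.35347229, 0.32603737]), 'moment': array([0.05088805, 0.79691403, 0.00257431]), 'gripper_width': 0.30778537627404606}
```

View pics/s3c.png

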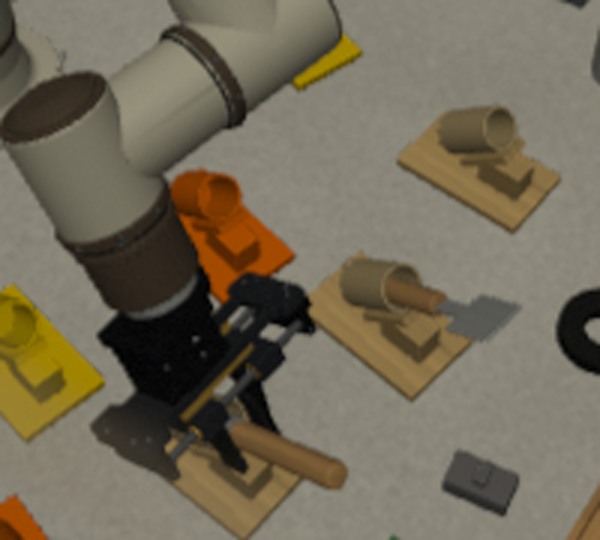

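Joint 5 is only 2° from its limit here, so I'm building a quick kinematic check for the tube b pose while the fingers finish closing.

Call:
step_arm([
  [[0,0,0,0,0,0,0],[0,0,0,0,0,0,0],[0,0,0,0,0,0,0],[0,0,0,0,0,0,0],[0,0,0,0,0,0,0]],
])

```text
time_s: 5.92
tcp_pos: [0.545, -0.2143, 0.0893]
ee_rot: [[0.887, 0.458, 0.064], [-0.058, -0.029, 0.998], [0.459, -0.888, 0.001]]
wrist_force: [-0.3, -1.9, 1.4]
gripper_width: 0.267
```

```bash
cat > kin.py <<'E'
import numpy as np
from scipy.spatial.transform import Rotation as Ro
from scipy.optimize import least_squares
C=np.column_stack([[0,1,0],[1,0,0],[0,0,-1.]])
E=lambda a,d: Ro.from_euler(a,d,degrees=True).as_matrix()
def fk(q,p,s4=1):
    q1,q2,q3,q4,q5,q6=q
    A=E('z',q1);B=A@E('y',q2-q3);W=B@E('x',s4*q4)@E('y',-q5);R=W@E('x',-q6)@C
    # p: x0,z0,L1(along z of upper arm),e(L elbow z),L2,L3,lateral
    pos=A@np.array([p[0],p[6],p[1]])+A@E('y',q2)@np.array([0,0,p[2]])+B@np.array([p[4],0,p[3]])+W@np.array([p[5],0,0])
    return pos,R
E
python3 - <<'E'
from h import *
from kin import *
D=[([89.244,22.09,.378,-.029,-68.41,-14.82],[.1676,.6015,.2325]),
([74,13,-9,0,-68,6],[.293,.4515,.2587]),([40,13,-3,0,-74,50],[.5103,.2194,.2993]),([32,9,-9,0,-73,23],[.498,.1208,.2994]),
([21,7,-10,0,-73,0],[.5005,.0198,.2995]),([2,6,-12,-7,-63,-12],[.5012,-.1087,.2794]),([-8,7,-18,-12,-49,-31],[.4989,-.1849,.2399]),
([-9,6,-27,-9,-32,-67],[.4999,-.211,.2089]),([-7,7,-33,-4,-23,-83],[.5016,-.2111,.1823]),([-6.431,18.996,-32.715,-6.882,-11.088,-80.834],[.545,-.2142,.0893])]
s=r.sense();print(s["gripper_width"],s["tcp_pos"],s["wrist_force"])
for s4 in (1,-1):
    f=lambda p:np.concatenate([fk(q,p,s4)[0]-x for q,x in D])
    o=least_squares(f,[0,.3,.35,.05,.35,.2,-.16]);print(s4,o.x.round(3),np.sqrt((o.fun**2).mean()))
    print(fk(D[-1][0],o.x,s4)[1].round(3));print(fk(D[6][0],o.x,s4)[1].round(3))
    np.save(f"kin{s4}.npy",o.x)
E
```

```text
0.26680061529294186 [ 0.54502907 -0.21434233  0.08932172] [-0.33558276 -1.90363551  1.43958823]
1 [ 0.15  -0.144  0.348  0.191  0.253  0.017 -0.146] 0.013912486754000628
[[ 0.883  0.453 -0.124]
 [ 0.176 -0.074  0.982]
 [ 0.435 -0.889 -0.145]]
[[ 0.539  0.258 -0.802]
 [ 0.842 -0.195  0.503]
 [-0.026 -0.946 -0.322]]
-1 [ 0.005  0.117  0.537  0.021  0.414  0.252 -0.157] 0.006101013453560049
[[ 0.887  0.458  0.064]
 [-0.058 -0.028  0.998]
 [ 0.459 -0.889  0.001]]
[[ 0.669  0.302 -0.68 ]
 [ 0.682  0.116  0.722]
 [ 0.297 -0.946 -0.128]]
```

Grip closed on 24 mm (0.267). I'll pull out along tube a's axis, 10 cm, after checking the joint values for tube b.

```bash
cat >> kin.py <<'E'
P=np.load("kin-1.npy") if __import__("os").path.exists("kin-1.npy") else None
LO=np.array([-179.8,-69.3,-61.3,-181.2,-171.1,-177.4]);HI=np.array([179.8,118.1,80.6,117.6,-9.2,177.4])
def ik(pos,R,q0):
    def f(q):
        p,Q=fk(q,P,-1);return np.concatenate([(p-pos)*10,Ro.from_matrix(Q.T@R).as_rotvec()])
    o=least_squares(f,np.clip(q0,LO+.1,HI-.1),bounds=(LO,HI));return o.x,o.cost
Mb=np.array([.542,.2093,.0870])
def ub(el=40,yaw=-4): e,p=np.radians(el),np.radians(yaw);return np.array([np.cos(e)*np.cos(p),np.cos(e)*np.sin(p),np.sin(e)])
def Rb(el,yaw,roll,sgn=-1):
    u=ub(el,yaw);p=np.radians(yaw);zh=np.array([-np.sin(p),np.cos(p),0])
    x=sgn*u;z=sgn*zh;y=np.cross(z,x)
    R=np.column_stack([x,y,z]);return R@Ro.from_rotvec([np.radians(roll),0,0]).as_matrix()
E
python3 - <<'E'
from kin import *
u=ub();F=Mb-.065*u
for roll in (-60,-40,-20,0,20,40):
  for nm,k in (("home",.1087),("pre",.20)):
    R=Rb(40,-4,roll);G=F+k*u;best=None
    for q0 in ([30,15,-25,-60,-35,90],[30,15,-25,60,-35,90],[30,15,-25,-120,-35,90],[30,15,-25,0,-35,90]):
        for d6 in (0,-90):
            q,c=ik(G+.008*R[:,1],R,np.array(q0)+[0,0,0,0,0,d6])
            if best is None or c<best[1]: best=(q,c)
    print(roll,nm,best[0].round(0),"%.1e"%best[1],R[:,1].round(2))
E
```

```text
-60 home [  19.   30.  -37. -123.  -53. -157.] 6.4e-30 [ 0.38  0.84 -0.38]
-60 pre [  16.   29.  -24. -110.  -48. -173.] 1.7e-24 [ 0.38  0.84 -0.38]
-40 home [  28.   22.  -40. -144.  -29. -147.] 3.2e-31 [ 0.54  0.61 -0.59]
-40 pre [  24.   22.  -27. -116.  -22. -174.] 6.6e-18 [ 0.54  0.61 -0.59]
-20 home [ 39.  18. -37. 118. -12. -61.] 1.5e-03 [ 0.63  0.3  -0.72]
-20 pre [ 34.  18. -26.  69.  -9.  -7.] 1.3e-03 [ 0.63  0.3  -0.72]
0 home [ 47.  19. -34.  76. -31. -27.] 8.6e-32 [ 0.64 -0.04 -0.77]
0 pre [ 41.  20. -22.  60. -32.  -3.] 1.1e-30 [ 0.64 -0.04 -0.77]
20 home [ 52.  25. -27.  60. -53. -17.] 1.1e-30 [ 0.58 -0.38 -0.72]
20 pre [ 46.  25. -15.  56. -56.  -3.] 2.6e-30 [ 0.58 -0.38 -0.72]
40 home [ 54.  33. -18.  52. -74. -15.] 2.5e-31 [ 0.45 -0.68 -0.59]
40 pre [ 48.  33.  -7.  53. -78.  -3.] 2.1e-28 [ 0.45 -0.68 -0.59]
```

```bash
python3 - <<'E'
from h import *
R=r.sense()["ee_rot"];ps=r.sense()["tcp_pos"]
e,p=np.radians(40),np.radians(-5.3);u=np.array([np.cos(e)*np.cos(p),np.cos(e)*np.sin(p),np.sin(e)])
delta(ps+.1*u,R)
E
```

```text
t 5.9167 turn [0. 0. 0.] shift cm [ 9.75 -2.2  -0.21] dist 10.0 ang 0.0 q [ -6.  19. -33.  -7. -11. -81.]
```

Call:
step_arm([
  [[0,0,0,1.5,-0.3,0,0],[0,0,0,3.5,-0.8,-0.1,0],[0,0,0,5.5,-1.2,-0.1,0],[0,0,0,7.5,-1.7,-0.2,0],[0,0,0,9.7,-2.2,-0.2,0]],
])

```text
time_s: 6.33
tcp_pos: [0.6204, -0.2211, 0.1529]
ee_rot: [[0.888, 0.456, 0.065], [-0.058, -0.028, 0.998], [0.456, -0.89, 0.002]]
wrist_force: [0.5, -0.2, -1.4]
gripper_width: 0.265
```

```bash
python3 - <<'E'
from h import *
s=cap("scene","s4.png");crop(s,160,140,360,320,3,"s4c.png");t=cap("top","t4.png");crop(t,300,100,460,250,4,"t4c.png");print(r.sense()["joints"])
E
```

```text
[ -6.11754769  19.41343735 -20.19559652  -2.987829   -22.74554568
 -85.00877816]
```

View pics/s4c.png

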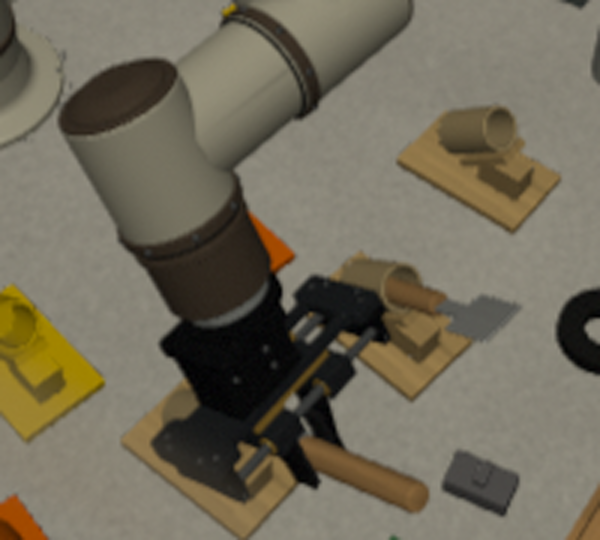

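View pics/t4c.png

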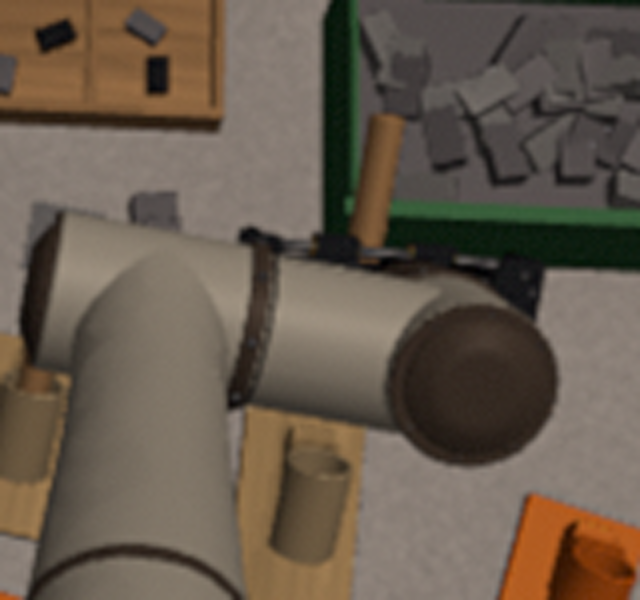

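The brush is clear of tube a by about 10 cm. I lift it, then travel to tube b along poses from an even joint sweep, which also makes the half turn.

```bash
python3 - <<'E'
from h import *
from kin import ik,fk,Rb,ub,Mb,P
s=r.sense();delta([.57,-.21,.29],s["ee_rot"])
qL,c=ik(np.array([.57,-.21,.29]),s["ee_rot"],s["joints"]);print(qL.round(1),c)
u=ub();G=Mb+.20*u;R=Rb(40,-4,0)
qE,c=ik(G+.008*R[:,1]+[0,0,.03],R,[41,20,-22,60,-32,-3]);print(qE.round(1),c)
for a in np.linspace(0,1,8):
    p,Q=fk(qL+a*(qE-qL),P,-1);G=p-.008*Q[:,1];print(a.round(2),p.round(3),"x",Q[:,0].round(2),"y",Q[:,1].round(2),"handle z",(G+.109*Q[:,0])[2].round(3),"bristle z",(G-.091*Q[:,0])[2].round(3))
np.save("path.npy",[qL,qE])
E
```

```text
t 6.4333 turn [0. 0. 0.] shift cm [  1.32 -14.39   0.8 ] dist 14.5 ang 0.0 q [ -6.  19. -20.  -3. -23. -85.]
[ -5.6   7.9 -14.1  -1.4 -40.4 -87.1] 1.491635680125785e-28
[ 37.   19.8 -10.3  45.1 -36.5  17.4] 1.2440101672750969e-18
0.0 [ 0.57 -0.21  0.29] x [ 0.88 -0.06  0.46] y [ 0.46 -0.03 -0.89] handle z 0.348 bristle z 0.255
0.14 [ 0.6   -0.167  0.279] x [0.83 0.38 0.4 ] y [ 0.46 -0.05 -0.89] handle z 0.33 bristle z 0.249
0.29 [ 0.628 -0.119  0.27 ] x [0.62 0.74 0.26] y [ 0.46 -0.08 -0.88] handle z 0.305 bristle z 0.253
0.43 [ 0.653 -0.066  0.261] x [0.29 0.95 0.06] y [ 0.48 -0.1  -0.87] handle z 0.275 bristle z 0.263
0.57 [ 0.673 -0.007  0.255] x [-0.09  0.98 -0.17] y [ 0.51 -0.1  -0.85] handle z 0.243 bristle z 0.277
0.71 [0.689 0.056 0.249] x [-0.44  0.81 -0.39] y [ 0.55 -0.1  -0.83] handle z 0.213 bristle z 0.291
0.86 [0.698 0.125 0.244] x [-0.68  0.48 -0.56] y [ 0.6  -0.08 -0.8 ] handle z 0.19 bristle z 0.301
1.0 [0.7   0.198 0.239] x [-0.76  0.05 -0.64] y [ 0.64 -0.04 -0.77] handle z 0.175 bristle z 0.304
```

Call:
step_arm([
  [[0,0,0,0.3,-2.8,0.1,0],[0,0,0,0.5,-5.8,0.3,0],[0,0,0,0.8,-8.8,0.5,0],[0,0,0,1.1,-11.8,0.7,0],[0,0,0,1.3,-14.4,0.8,0]],
])

```text
time_s: 6.85
tcp_pos: [0.5652, -0.2094, 0.2876]
ee_rot: [[0.887, 0.457, 0.064], [-0.058, -0.028, 0.998], [0.457, -0.889, 0.002]]
wrist_force: [0.3, 0.6, -0.2]
gripper_width: 0.267
```

```bash
cat >> h.py <<'E'
def nxt(a):
    from kin import fk,P
    qL,qE=np.load("path.npy");p,Q=fk(qL+a*(qE-qL),P,-1);delta(p,Q)
E
python3 -c "
from h import *
nxt(.19);nxt(.095)"
```

```text
t 6.85 turn [-0.035 -0.593  0.007] shift cm [3.05 2.92 6.04] dist 7.4 ang 34.1 q [ -5.   6. -17.  -1. -39. -87.]
t 6.85 turn [-0.018 -0.297  0.   ] shift cm [1.82 1.52 2.91] dist 3.8 ang 17.1 q [ -5.   6. -17.  -1. -39. -87.]
```

Call:
step_arm([
  [[-0.007,-0.12,0,0.7,0.6,1.2,0],[-0.014,-0.24,0,1.4,1.2,2.4,0],[-0.02,-0.36,0,2,1.8,3.6,0],[-0.03,-0.48,0.005,2.6,2.4,4.8,0],[-0.035,-0.59,0.007,3.05,2.9,6,0]],
])

```text
time_s: 7.27
tcp_pos: [0.6102, -0.1518, 0.2738]
ee_rot: [[0.779, 0.456, -0.431], [0.511, -0.063, 0.857], [0.363, -0.888, -0.282]]
wrist_force: [-0.1, 0.1, -0.5]
gripper_width: 0.264
```

```bash
python3 -c "
from h import *
nxt(.38)"
```

```text
t 7.2667 turn [-0.035 -0.592  0.005] shift cm [5.76 2.   4.57] dist 7.6 ang 34.0 q [  3.   9. -20.   9. -34. -69.]
```

Call:
step_arm([
  [[-0.007,-0.12,0,1.2,0.4,0.9,0],[-0.014,-0.24,0,2.4,0.8,1.8,0],[-0.02,-0.36,0,3.5,1.2,2.7,0],[-0.03,-0.48,0.005,4.7,1.6,3.6,0],[-0.035,-0.59,0.005,5.8,2,4.6,0]],
])

```text
time_s: 7.68
tcp_pos: [0.645, -0.0842, 0.2643]
ee_rot: [[0.414, 0.475, -0.777], [0.901, -0.091, 0.425], [0.131, -0.876, -0.465]]
wrist_force: [-0.5, -0.3, -0.5]
gripper_width: 0.262
```

```bash
python3 -c "
from h import *
nxt(.56)"
```

```text
t 7.6833 turn [-0.044 -0.566  0.006] shift cm [7.48 1.42 1.41] dist 7.7 ang 32.5 q [ 11.  11. -24.  21. -30. -53.]
```

Call:
step_arm([
  [[-0.009,-0.115,0,1.5,0.3,0.3,0],[-0.018,-0.23,0,3,0.6,0.6,0],[-0.027,-0.345,0,4.5,0.9,0.9,0],[-0.036,-0.46,0.005,6,1.2,1.2,0],[-0.044,-0.566,0.006,7.5,1.4,1.4,0]],
])

```text
time_s: 8.1
tcp_pos: [0.6717, -0.0123, 0.2552]
ee_rot: [[-0.058, 0.51, -0.858], [0.986, -0.104, -0.128], [-0.154, -0.854, -0.497]]
wrist_force: [-0.1, 0.0, -1.3]
gripper_width: 0.267
```

```bash
python3 -c "
from h import *
nxt(.74)"
```

```text
t 8.1 turn [-0.057 -0.563  0.018] shift cm [ 7.97  0.77 -2.33] dist 8.3 ang 32.5 q [ 17.  13. -28.  35. -25. -39.]
```

```bash
python3 - <<'E'
from h import *
from kin import *
s=r.sense();q=s["joints"];print(q.round(2))
D=[([89.244,22.09,.378,-.029,-68.41,-14.82],[.1676,.6015,.2325]),
([40,13,-3,0,-74,50],[.5103,.2194,.2993]),([21,7,-10,0,-73,0],[.5005,.0198,.2995]),([-7,7,-33,-4,-23,-83],[.5016,-.2111,.1823]),([-6.431,18.996,-32.715,-6.882,-11.088,-80.834],[.545,-.2142,.0893]),
([-6.118,19.413,-20.196,-2.988,-22.746,-85.01],[.6204,-.2211,.1529]),([-5,6,-17,-1,-39,-87],[.5652,-.2094,.2876]),([3,9,-20,9,-34,-69],[.6102,-.1518,.2738]),([11,11,-24,21,-30,-53],[.645,-.0842,.2643]),(q,s["tcp_pos"])]
f=lambda p:np.concatenate([fk(a,p,-1)[0]-x for a,x in D])
o=least_squares(f,P);print(o.x.round(3));print((f(o.x).reshape(-1,3)*1000).round(0));print(fk(q,o.x,-1)[1].round(3))
E
```

```text
[ 16.6   12.73 -27.69  34.77 -25.44 -39.33]
[ 0.038  0.176  0.525  0.013  0.39   0.289 -0.156]
[[ -4.  -2.   9.]
 [ -1.   4.   5.]
 [  2.   6.   8.]
 [ 17.  -2.  17.]
 [ 28.  -1.  29.]
 [ 15.   2.  24.]
 [ 12.   5.  16.]
 [ -2.   2. -12.]
 [-24.  -7. -39.]
 [-40. -36. -56.]]
[[-0.058  0.51  -0.858]
 [ 0.986 -0.104 -0.128]
 [-0.154 -0.854 -0.497]]
```

```bash
python3 - <<'E'
from h import *
import re
t=open("kin.py").read()
t=t.replace("+W@np.array([p[5],0,0])","+B@E('x',s4*q4)@np.array([0,p[7],p[8]])+W@np.array([p[5],p[9],p[10]])")
open("kin.py","w").write(t)
from kin import *
s=r.sense();q=s["joints"]
D=[([89.244,22.09,.378,-.029,-68.41,-14.82],[.1676,.6015,.2325]),
([40,13,-3,0,-74,50],[.5103,.2194,.2993]),([21,7,-10,0,-73,0],[.5005,.0198,.2995]),([-7,7,-33,-4,-23,-83],[.5016,-.2111,.1823]),([-6.431,18.996,-32.715,-6.882,-11.088,-80.834],[.545,-.2142,.0893]),
([-6.118,19.413,-20.196,-2.988,-22.746,-85.01],[.6204,-.2211,.1529]),([-5,6,-17,-1,-39,-87],[.5652,-.2094,.2876]),([3,9,-20,9,-34,-69],[.6102,-.1518,.2738]),([11,11,-24,21,-30,-53],[.645,-.0842,.2643]),(q,s["tcp_pos"])]
p0=np.array([0,.2,.45,.0,.4,.3,0,-.15])
ex=lambda p:np.concatenate([p,[0,0,0]])
f=lambda p:np.concatenate([fk(a,ex(p),-1)[0]-x for a,x in D])
o=least_squares(f,p0);print(o.x.round(3));print((f(o.x).reshape(-1,3)*1000).round(0))
np.save("kin-1.npy",ex(o.x))
E
python3 - <<'E'
from h import *
from kin import *
s=r.sense();u=ub();F=Mb-.065*u;q0=s["joints"]
for roll in (-30,-20,-10,0,10,20,30):
  for nm,k in (("pre",.24),("home",.1087)):
    R=Rb(40,-4,roll);G=F+k*u;L=[]
    for st in (q0+[20,5,0,20,0,30],[30,15,-25,-60,-35,0],[30,15,-25,60,-35,60]): L.append(ik(G+.008*R[:,1],R,np.array(st,float)))
    q,c=min(L,key=lambda z:z[1]);print(roll,nm,q.round(0),"%.1e"%c,R[:,1].round(2))
E
```

```text
[ 0.012  0.155  0.551  0.005  0.411  0.286  0.002 -0.162]
[[ 1. -2. -1.]
 [ 1. -0. -2.]
 [-1. -0.  1.]
 [-4. -4. -4.]
 [ 0. -1.  1.]
 [ 2. -1.  4.]
 [ 2.  2.  4.]
 [ 2. -0. -0.]
 [-2.  4. -4.]
 [ 0.  2.  1.]]
-30 pre [ 21.  19. -10. -43. -19. 112.] 1.8e-30 [ 0.59  0.46 -0.66]
-30 home [ 17.  19. -20. -74. -16. 147.] 2.3e-22 [ 0.59  0.46 -0.66]
-20 pre [ 29.  19. -19. -10.  -9.  75.] 2.4e-03 [ 0.63  0.3  -0.72]
-20 home [ 19.  19. -21. -76.  -9. 148.] 5.9e-03 [ 0.63  0.3  -0.72]
-10 pre [ 14.  18. -38. 118.  -9. -42.] 8.4e-03 [ 0.64  0.13 -0.75]
-10 home [  12.   19.  -23. -102.   -9.  177.] 2.7e-02 [ 0.64  0.13 -0.75]
0 pre [ 16.  19. -39. 115. -14. -41.] 8.9e-30 [ 0.64 -0.04 -0.77]
0 home [ 21.  19. -50. 118. -22. -51.] 7.2e-03 [ 0.64 -0.04 -0.77]
10 pre [ 28.  21. -37.  88. -29. -25.] 4.9e-30 [ 0.62 -0.22 -0.75]
10 home [ 25.  21. -51. 115. -31. -53.] 4.5e-21 [ 0.62 -0.22 -0.75]
20 pre [ 35.  24. -33.  75. -42. -19.] 7.3e-25 [ 0.58 -0.38 -0.72]
20 home [ 37.  24. -49.  91. -41. -42.] 3.5e-30 [ 0.58 -0.38 -0.72]
30 pre [ 39.  29. -28.  67. -54. -16.] 9.5e-31 [ 0.52 -0.54 -0.66]
30 home [ 44.  29. -43.  75. -51. -35.] 1.3e-30 [ 0.52 -0.54 -0.66]
```

Adding an offset that turns with joint 4 brings the model to 4 mm. A roll of about 20–25° about the brush axis keeps joint 4 within range at tube b, so I check clearance to the bottle.

```bash
python3 - <<'E'
from h import *
from kin import *
w=load("w1.png")
# bottle: cap top (63,131), base outline right end about (150,132) in wrist view
print("base far edge",onz(w,151,132,0),"cap",onz(w,63,131,.15), "body mid", onz(w,130,132,.02))
s=r.sense();u=ub();F=Mb-.065*u
for roll in (20,25):
    R=Rb(40,-4,roll);G=F+.1087*u
    for sx in(-1,1):
        for sz in (-1,1): print(roll,(G-.051*R[:,1]+sx*.0375*R[:,0]+sz*.095*R[:,2]).round(3))
R=Rb(40,-4,22);G=F+.25*u
q0=s["joints"];qE,c=ik(G+.008*R[:,1],R,q0+[20,5,0,40,-10,20]);print(qE.round(1),c,(G+.008*R[:,1]).round(3))
np.save("path.npy",[q0,qE])
for a in np.linspace(0,1,6):
    p,Q=fk(q0+a*(qE-q0),P,-1);G=p-.008*Q[:,1];print(a.round(2),p.round(3),"handle",(G+.109*Q[:,0]).round(3),"bristle",(G-.091*Q[:,0]).round(3),np.degrees(Ro.from_matrix(s["ee_rot"].T@Q).magnitude()).round(0))
E
```

```text
base far edge [0.57827765 0.39592199 0.        ] cap [0.5808757  0.41880098 0.15      ] body mid [0.57862984 0.41608843 0.02      ]
20 [0.602 0.312 0.151]
20 [0.547 0.137 0.201]
20 [0.544 0.316 0.103]
20 [0.49  0.141 0.153]
25 [0.608 0.313 0.144]
25 [0.544 0.144 0.205]
25 [0.55  0.317 0.096]
25 [0.487 0.148 0.157]
[ 35.5  25.3 -30.5  72.  -44.6 -16.4] 6.512511111335963e-30 [0.688 0.196 0.2  ]
0.0 [ 0.672 -0.01   0.256] handle [0.661 0.098 0.246] bristle [ 0.673 -0.099  0.277] 0.0
0.2 [0.677 0.025 0.24 ] handle [0.645 0.125 0.211] bristle [ 0.697 -0.057  0.276] 16.0
0.4 [0.682 0.062 0.227] handle [0.63  0.147 0.183] bristle [ 0.719 -0.006  0.276] 32.0
0.6 [0.686 0.102 0.216] handle [0.617 0.166 0.161] bristle [0.737 0.053 0.274] 48.0
0.8 [0.688 0.147 0.207] handle [0.607 0.185 0.145] bristle [0.749 0.121 0.271] 64.0
1.0 [0.688 0.196 0.2  ] handle [0.6   0.205 0.136] bristle [0.753 0.195 0.264] 79.0
```

```bash
python3 -c "
from h import *
nxt(.42)"
```

```text
t 8.1 turn [ 0.099 -0.563  0.129] shift cm [ 8.09  2.28 -0.44] dist 8.4 ang 33.6 q [ 17.  13. -28.  35. -25. -39.]
```

Call:
step_arm([
  [[0.02,-0.11,0.026,1.6,0.4,0,0],[0.04,-0.225,0.052,3.2,0.8,-0.1,0],[0.06,-0.34,0.08,4.9,1.3,-0.2,0],[0.08,-0.45,0.1,6.5,1.8,-0.3,0],[0.1,-0.563,0.129,8.1,2.3,-0.4,0]],
])

```text
time_s: 8.52
tcp_pos: [0.6831, 0.0655, 0.2261]
ee_rot: [[-0.461, 0.461, -0.758], [0.748, -0.258, -0.612], [-0.478, -0.849, -0.226]]
wrist_force: [0.3, -0.4, -1.0]
gripper_width: 0.266
```

```bash
python3 -c "
from h import *
nxt(.8);nxt(1)"
```

```text
t 8.5167 turn [ 0.055 -0.504  0.142] shift cm [ 6.73 -0.27 -4.94] dist 8.4 ang 30.1 q [ 25.  18. -28.  50. -34. -29.]
t 8.5167 turn [ 0.074 -0.763  0.23 ] shift cm [10.78 -0.95 -7.77] dist 13.3 ang 45.8 q [ 25.  18. -28.  50. -34. -29.]
```

Call:
step_arm([
  [[0.01,-0.1,0.03,1.3,0,-1,0],[0.02,-0.2,0.056,2.6,-0.1,-2,0],[0.03,-0.3,0.084,4,-0.1,-3,0],[0.044,-0.4,0.112,5.3,-0.2,-4,0],[0.055,-0.504,0.142,6.7,-0.3,-4.9,0]],
])

```text
time_s: 8.93
tcp_pos: [0.6885, 0.1467, 0.2081]
ee_rot: [[-0.71, 0.512, -0.483], [0.32, -0.377, -0.869], [-0.627, -0.772, 0.104]]
wrist_force: [0.6, -0.0, -1.7]
gripper_width: 0.267
```

```bash
python3 -c "
from h import *
nxt(1)"
```

```text
t 8.9333 turn [ 0.024 -0.258  0.089] shift cm [ 2.11 -1.29 -4.34] dist 5.0 ang 15.7 q [ 32.  23. -29.  64. -41. -21.]
```

Call:
step_arm([
  [[0.008,-0.086,0.03,0.7,-0.4,-1.4,0],[0.016,-0.172,0.06,1.4,-0.9,-2.9,0],[0.024,-0.258,0.089,2.1,-1.3,-4.3,0],[0.024,-0.258,0.089,2.1,-1.3,-4.3,0],[0.024,-0.258,0.089,2.1,-1.3,-4.3,0]],
])

```text
time_s: 9.35
tcp_pos: [0.6876, 0.1953, 0.2]
ee_rot: [[-0.764, 0.567, -0.308], [0.058, -0.415, -0.908], [-0.642, -0.712, 0.284]]
wrist_force: [0.4, -0.5, -1.5]
gripper_width: 0.267
```

```bash
python3 -c "
from h import *
nxt(1)
s=cap('scene','s5.png');crop(s,270,110,430,260,4,'s5c.png')
t=cap('top','t5.png');crop(t,190,90,340,250,3.75,'t5c.png');w=cap('wrist','w5.png')
R=r.sense()['ee_rot'];p=r.sense()['tcp_pos'];H=p-.008*R[:,1]+.1087*R[:,0];print('pred handle end',H,proj(s,H),proj(t,H),R[:,0])"
```

```text
t 9.35 turn [ 0.    -0.004  0.002] shift cm [-0.04 -0.03 -0.07] dist 0.1 ang 0.3 q [ 36.  25. -30.  71. -45. -16.]
pred handle end [0.60104834 0.20423304 0.13761569] [344.87445751 180.61653855] [231.85590715 173.98151599] [-0.7623261   0.06032041 -0.64437595]
```

View pics/s5c.png

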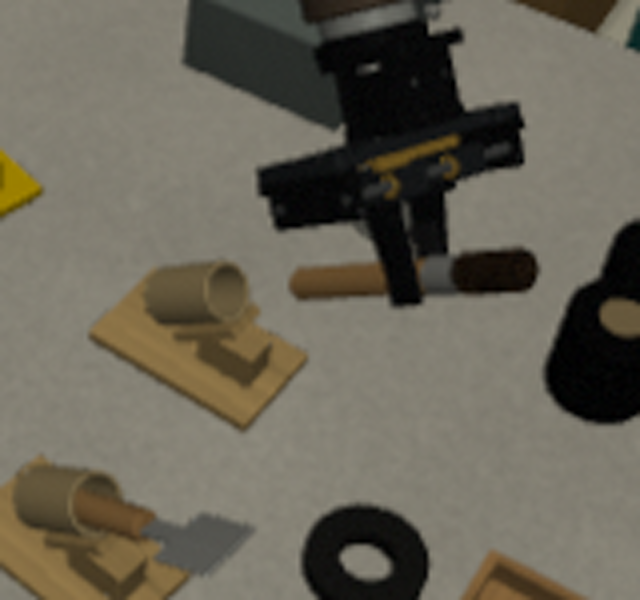

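View pics/t5c.png

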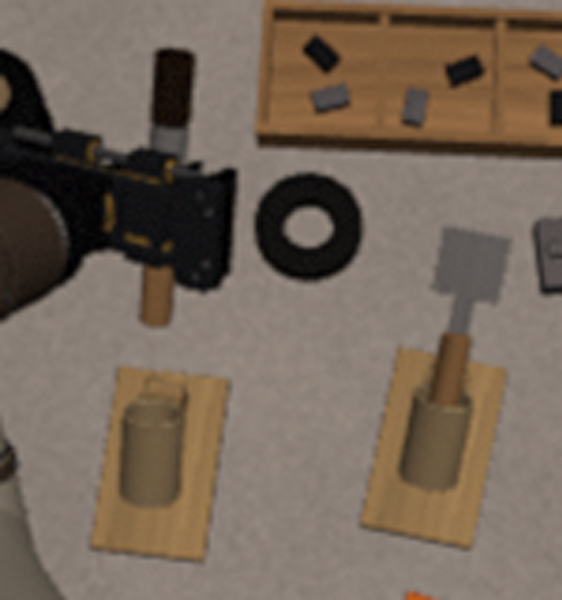

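View pics/w5.png

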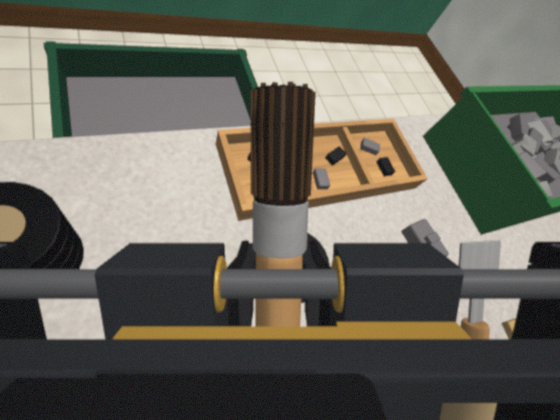

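```bash
python3 - <<'E'
from h import *
from kin import ub,Mb
s=load("s5.png");t=load("t5.png")
S=lambda u,v:ray(s,270+(u+.5)/4-.5,110+(v+.5)/4-.5)
T=lambda u,v:ray(t,190+(u+.5)/3.75-.5,90+(v+.5)/3.75-.5)
h,e=tri(S(295,284),T(156,321));b,e2=tri(S(531,270),T(174,54))
j,e3=tri(S(420,275),T(168,145)) # rough
d=(b-h)/np.linalg.norm(b-h);print("h",h,e[0],"b",b,e2[0],"len",np.linalg.norm(b-h),"el",np.degrees(np.arcsin(d[2])),"yaw",np.degrees(np.arctan2(d[1],d[0])))
R=r.sense()["ee_rot"];x=-R[:,0];print("tool",np.degrees(np.arcsin(x[2])),np.degrees(np.arctan2(x[1],x[0])))
u=ub();F=Mb-.065*u;print("F",F)
for H in (h,r.sense()["tcp_pos"]-.008*R[:,1]+.1087*R[:,0]):
    k=(H-F)@u;print("axial",k,"off",(H-F)-k*u, "in tool",(R.T@(F-H)*100).round(2))
E
```

```text
h [0.59732829 0.20524292 0.13480329] 0.0011991404368684572 b [0.7522695  0.19266926 0.25724938] 0.002457603451111678 len 0.19788359902317468 el 38.22697930225031 yaw -4.639450703208541
tool 40.11890223649806 -4.52420413632048
F [0.4923284  0.21277338 0.04521881]
axial 0.13822484574960683 off [-0.00062855 -0.0001442   0.00073527] in tool [13.82  0.09  0.05]
axial 0.1429293675354309 off [-0.0005036  -0.00090268  0.00052366] in tool [ 1.429e+01  4.000e-02 -1.000e-02]
```

The brush now points handle-down along tube b's axis, with the handle end less than 1 mm off it and 138–143 mm still to go. I insert along tool x.

Call:
step_arm([
  [[0,0,0,1.5,0,0,0],[0,0,0,3,0,0,0],[0,0,0,4.5,0,0,0],[0,0,0,6,0,0,0],[0,0,0,7,0,0,0]],
])

```text
time_s: 9.92
tcp_pos: [0.6344, 0.1981, 0.1565]
ee_rot: [[-0.762, 0.568, -0.31], [0.06, -0.415, -0.908], [-0.644, -0.711, 0.282]]
wrist_force: [0.2, -0.6, -1.1]
gripper_width: 0.267
```

```bash
cat > chk.py <<'E'
from h import *
from kin import ub,Mb
s=r.sense();R=s["ee_rot"];u=ub();F=Mb-.065*u;H=s["tcp_pos"]-.008*R[:,1]+.1087*R[:,0]
print(s["time_s"],"left in tool cm",(R.T@(F-H)*100).round(2),"x",R[:,0].round(3),"force tool",(R.T@s["wrist_force"]).round(1),s["moment"].round(2),s["joints"].round(1),s["gripper_width"])
E
python3 chk.py
```

```text
9.9167 left in tool cm [ 7.22  0.04 -0.06] x [-0.762  0.06  -0.644] force tool [0.6 1.2 0.2] [ 1.    1.32 -0.05] [ 37.9  24.8 -38.6  77.8 -43.8 -27.8] 0.2673406249751076
```

Call:
step_arm([
  [[0,0,0,1.2,0,0,0],[0,0,0,2.4,0,0,0],[0,0,0,3.6,0,0,0],[0,0,0,4.8,0,0,0],[0,0,0,5.8,0,0,0]],
])

```text
time_s: 10.33
tcp_pos: [0.5908, 0.202, 0.1197]
ee_rot: [[-0.762, 0.569, -0.311], [0.061, -0.415, -0.908], [-0.645, -0.711, 0.281]]
wrist_force: [0.5, 1.0, -0.1]
gripper_width: 0.264
```

```bash
python3 chk.py
```

```text
10.3333 left in tool cm [ 1.5   0.05 -0.02] x [-0.762  0.061 -0.645] force tool [-0.3 -0.  -1.1] [ 0.97  1.31 -0.07] [ 39.4  25.1 -45.   83.6 -43.3 -37.7] 0.26402177201116783
```

Creep the last 15 mm, watching the force.

Call:
step_arm([
  [[0,0,0,0.3,0,0,0],[0,0,0,0.6,0,0,0],[0,0,0,0.8,0,0,0],[0,0,0,1,0,0,0],[0,0,0,1.1,0,0,0]],
])

```text
time_s: 10.75
tcp_pos: [0.5837, 0.2035, 0.1137]
ee_rot: [[-0.76, 0.571, -0.31], [0.059, -0.415, -0.908], [-0.647, -0.709, 0.282]]
wrist_force: [3.5, -0.1, 0.4]
gripper_width: 0.269
```

```bash
python3 chk.py
```

```text
10.75 left in tool cm [0.56 0.05 0.07] x [-0.76   0.059 -0.647] force tool [-2.9  1.7 -0.9] [0.63 0.37 0.3 ] [ 39.8  25.3 -45.9  84.7 -43.4 -39.5] 0.26860973558606366
```

Call:
step_arm([
  [[0,0,0,0.1,0,0,0],[0,0,0,0.2,0,0,0],[0,0,0,0.3,0,0,0],[0,0,0,0.4,0,0,0],[0,0,0,0.4,0,0,0]],
])

```text
time_s: 11.17
tcp_pos: [0.5831, 0.2042, 0.1143]
ee_rot: [[-0.756, 0.575, -0.313], [0.06, -0.416, -0.908], [-0.652, -0.705, 0.28]]
wrist_force: [8.8, -1.5, 5.3]
gripper_width: 0.266
```

```bash
python3 chk.py
```

```text
11.1667 left in tool cm [0.54 0.09 0.13] x [-0.756  0.06  -0.652] force tool [-10.2   1.9   0.1] [-0.3  -1.42  0.82] [ 39.8  25.3 -46.1  85.1 -43.6 -40.1] 0.26577757528205004
```

It has stopped at about 10 N after 137.5 mm of travel, which agrees with the camera-measured 138 mm. I'll look before letting go.

```bash
python3 - <<'E'
from h import *
s=cap('scene','s6.png');crop(s,270,110,430,260,4,'s6c.png')
t=cap('top','t6.png');crop(t,190,90,340,250,3.75,'t6c.png')
E
```

```text
(no output)
```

View pics/s6c.png

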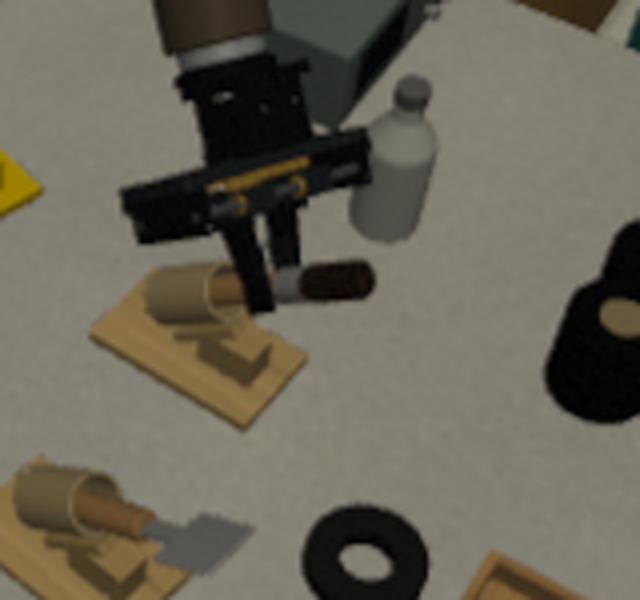

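View pics/t6c.png

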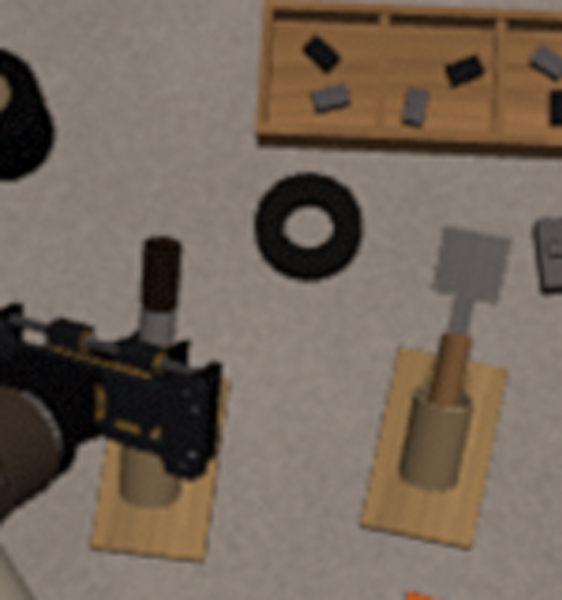

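```bash
python3 - <<'E'
from h import *
from kin import ub,Mb
s=load("s6.png");t=load("t6.png")
S=lambda u,v:ray(s,270+(u+.5)/4-.5,110+(v+.5)/4-.5)
T=lambda u,v:ray(t,190+(u+.5)/3.75-.5,90+(v+.5)/3.75-.5)
u=ub();F=Mb-.065*u
b,e=tri(S(367,280),T(162,244));print(b,e[0],"axial",(b-F)@u,"dist",np.linalg.norm(b-F))
j,e=tri(S(301,284),T(157,311));print(j,e[0],"ferrule/bristle axial (150)",(j-F)@u)
E
```

```text
[0.64640843 0.20256935 0.17126326] 0.0023189848820011198 axial 0.1993097123146389 dist 0.19932882982615846
[0.60286329 0.20397143 0.13982221] 0.001819406760431391 ferrule/bristle axial (150) 0.1457486164380082
```

The bristle end is at 199 mm from the floor along the axis, expected 200, so the brush is home. Releasing.

Call:
step_arm([
  [[0,0,0,-0.2,0,0,0],[0,0,0,-0.2,0,0,20],[0,0,0,-0.2,0,0,40],[0,0,0,-0.2,0,0,100],[0,0,0,-0.2,0,0,100]],
])

```text
time_s: 11.68
tcp_pos: [0.5806, 0.2032, 0.1105]
ee_rot: [[-0.763, 0.568, -0.309], [0.059, -0.415, -0.908], [-0.643, -0.711, 0.283]]
wrist_force: [0.0, -0.7, 0.1]
gripper_width: 0.416
```

Call:
step_arm([
  [[0,0,0,0,0,0,100],[0,0,0,0,0,0,100],[0,0,0,0,0,0,100],[0,0,0,0,0,0,100],[0,0,0,0,0,0,100]],
])

```text
time_s: 12.1
tcp_pos: [0.5812, 0.2035, 0.1112]
ee_rot: [[-0.762, 0.569, -0.309], [0.059, -0.415, -0.908], [-0.645, -0.71, 0.283]]
wrist_force: [-1.2, -0.6, -0.1]
gripper_width: 0.791
```

Call:
step_arm([
  [[0,0,0,0,0,0,100],[0,0,0,0,0,0,100],[0,0,0,0,0,0,100],[0,0,0,0,0,0,100],[0,0,0,0,0,0,100]],
])

```text
time_s: 12.52
tcp_pos: [0.5813, 0.2035, 0.1113]
ee_rot: [[-0.762, 0.569, -0.309], [0.059, -0.415, -0.908], [-0.645, -0.71, 0.282]]
wrist_force: [-0.1, 0.1, -0.1]
gripper_width: 0.993
```

```bash
python3 chk.py; python3 - <<'E'
from h import *
s=cap('scene','s7.png');crop(s,270,110,430,260,4,'s7c.png')
E
```

```text
12.5167 left in tool cm [0.23 0.05 0.04] x [-0.762  0.059 -0.645] force tool [ 0.2 -0.1 -0.1] [0.82 1.17 0.  ] [ 39.8  25.4 -46.2  84.8 -43.3 -39.8] 0.9933904464152963
```

View pics/s7c.png

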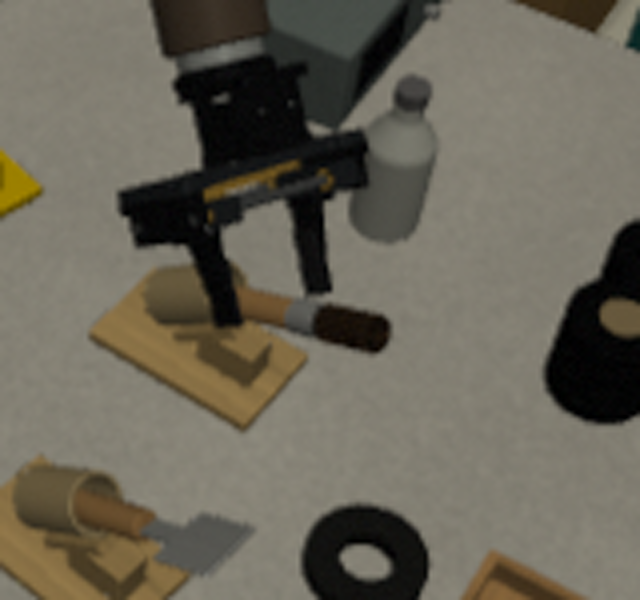

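Released; the brush has drooped in the tube. Retreating along −tool y.

Call:
step_arm([
  [[0,0,0,0,-1.5,0,100],[0,0,0,0,-3.5,0,100],[0,0,0,0,-5.5,0,100],[0,0,0,0,-8,0,100],[0,0,0,0,-10,0,100]],
])

```text
time_s: 12.98
tcp_pos: [0.5237, 0.2454, 0.1832]
ee_rot: [[-0.762, 0.569, -0.309], [0.059, -0.414, -0.908], [-0.645, -0.71, 0.282]]
wrist_force: [-0.1, 1.7, 0.6]
gripper_width: 1.002
```

Call:
step_arm([
  [[0,0,0,0,-2,0,100],[0,0,0,0,-4,0,100],[0,0,0,0,-4,0,100],[0,0,0,0,-4,0,100],[0,0,0,0,-4,0,100]],
])

```text
time_s: 13.4
tcp_pos: [0.5015, 0.2609, 0.2101]
ee_rot: [[-0.762, 0.568, -0.309], [0.059, -0.415, -0.908], [-0.644, -0.71, 0.283]]
wrist_force: [-0.6, -0.1, 0.1]
gripper_width: 1.0
```

```bash
python3 chk.py; python3 - <<'E'
from h import *
s=cap('scene','s8.png');crop(s,270,110,430,260,4,'s8c.png')
t=cap('top','t8.png');crop(t,190,90,340,250,3.75,'t8c.png')
w=cap('wrist','w8.png')
E
```

```text
13.4 left in tool cm [ 0.17 13.98 -0.02] x [-0.762  0.059 -0.644] force tool [ 0.4 -0.3  0.3] [ 0.87  1.21 -0.01] [ 58.4  16.4 -41.1  58.6 -55.3 -25.6] 1.0003453078028453
```

View pics/s8c.png

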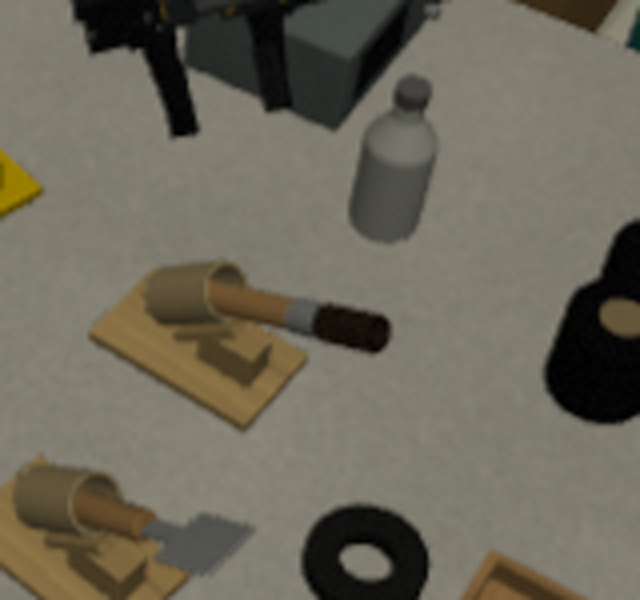

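View pics/t8c.png

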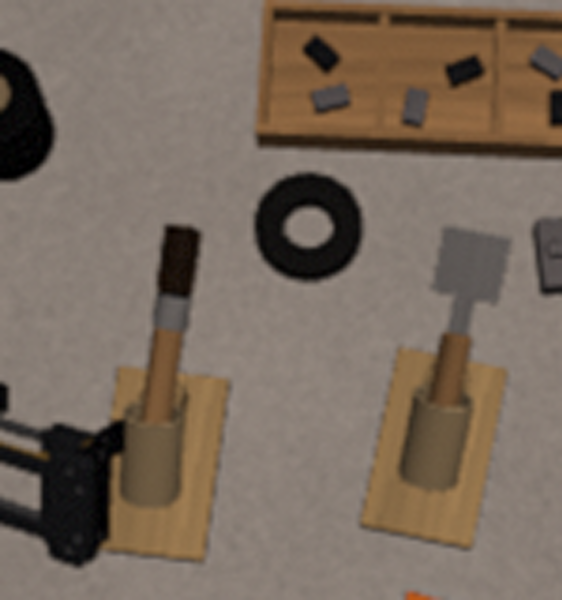

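View pics/w8.png

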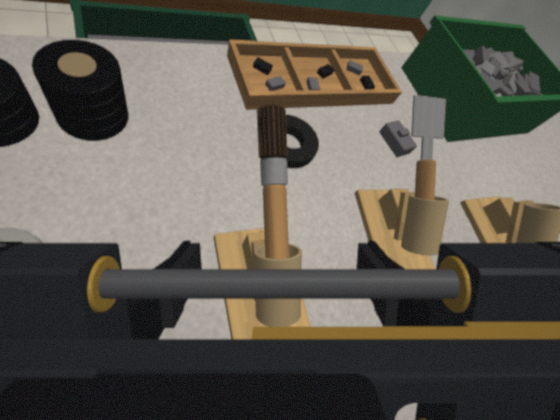

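```bash
python3 - <<'E'
from h import *
from kin import ub,Mb
s=load("s8.png");t=load("t8.png");w=load("w8.png")
S=lambda u,v:ray(s,270+(u+.5)/4-.5,110+(v+.5)/4-.5)
T=lambda u,v:ray(t,190+(u+.5)/3.75-.5,90+(v+.5)/3.75-.5)
u=ub();F=Mb-.065*u
b,e=tri(S(378,333),T(181,231),ray(w,271,110));print("b",b,e)
f,e2=tri(S(316,320),T(174,295),ray(w,273,159));print("ferrule/bristle",f,e2)
j,e1=tri(S(290,312),T(169,329),ray(w,275,184));print("wood/ferrule",j,e1)
d=(b-j)/np.linalg.norm(b-j);print("len",np.linalg.norm(b-j),np.linalg.norm(f-j),"el",np.degrees(np.arcsin(d[2])))
for nm,h in (("from b",b-.2*d),("from j",j-.125*d),("from f",f-.15*d)):print(nm,h,"axial",(h-F)@u,"dist",np.linalg.norm(h-F))
print("bristle axial",(b-F)@u)
E
```

```text
b [0.66772026 0.19092634 0.14214122] [np.float64(0.0011030593929172874), np.float64(0.0016475479876206117), np.float64(0.001090463348369486)]
ferrule/bristle [0.62311672 0.1954124  0.12190618] [np.float64(0.0024370736329026844), np.float64(0.0004890116919721545), np.float64(0.0020281894427305516)]
wood/ferrule [0.60040028 0.1985407  0.11251167] [np.float64(0.0014852752516719963), np.float64(0.0007140268026537736), np.float64(0.0018246496297941324)]
len 0.0739450306155076 0.024780628837810143 el 23.62175034585198
from b [0.48563912 0.21152099 0.06200184] axial 0.005743042892971656 dist 0.01811036681440227
from j [0.48659957 0.21141236 0.06242457] axial 0.006754524206785331 dist 0.01818543769736148
from f [0.48655586 0.21085839 0.06180165] axial 0.0063503256652572525 dist 0.01766296033603691
bristle axial 0.1974986196295107
```

Extrapolating the brush axis back to the handle end puts it about 18 mm from the floor centre. That can't be right: it implies 17 mm of sideways offset, and a 24 mm handle in a 40 mm bore allows at most about 8.4 mm. The axial figure is the reliable one. The bristle end is at 197.5 mm along the axis and the brush droops about 15°, so the handle end sits 4–6 mm above the floor. That makes the true distance about 10 mm. A quick check that nothing else moved, then I hand in.

```bash
python3 - <<'E'
from h import *
a=load("s1.png")["image"].astype(int);t0=load("s8.png");c=cap("scene","s9.png")["image"].astype(int)
for n,(x0,y0,x1,y1) in dict(scraper=(258,220,335,275),tape=(340,230,382,268),conn=(302,285,338,315),bottle=(352,125,384,172)).items():
    A=a[y0:y1,x0:x1].astype(np.float32).mean(2);B=c[y0:y1,x0:x1].astype(np.float32).mean(2)
    print(n,np.abs(A-B).mean().round(2),cv2.phaseCorrelate(A,B))
b=t0["image"][170:215,300:370].astype(int);print("brush moved?",np.abs(b-c[170:215,300:370]).mean())
E
```

```text
scraper 3.17 ((-0.0004886742168395131, 0.008466694367793792), 1.0190626748402913)
tape 2.79 ((0.47746343918920076, 0.04530862530575064), 0.9975498894850413)
conn 3.04 ((-0.02095317060231139, -0.040740048404252605), 0.9608577675289578)
bottle 2.8 ((-0.02141482308725884, -0.010950432191247472), 0.9770356511386732)
brush moved? 0.6711111111111111
```

```bash
python3 -c "
from h import *
r.finish_job();print(r.sense()['time_s'])"
```

```text
the job is handed in; nothing more can be done
the job is handed in; nothing more can be done
```

The brush is out of tube a, turned end for end, and standing handle-down in tube b, released with the arm backed clear. I handed the job in at about 13.5 s.

- **Insertion:** it stopped on the bottom at about 10 N, after 137.5 mm of travel against 138 mm measured by camera. Before release, the bristle end was 199 mm from the tube floor along the axis, where 200 mm is fully home.
- **At rest:** after release it drooped about 15° in the tube and was still. The bristle end was 197.5 mm along the axis, which puts the handle end about 4–6 mm above the floor. With the bore limiting sideways play to about 8 mm, I make the distance to the floor centre about 10 mm, inside the 16 mm limit.
- **Check that disagreed:** extending the measured brush axis back to the handle end gave about 18 mm, which is over the limit. I discounted it because it needs about 17 mm of sideways offset, which the bore does not allow. I did not confirm the handle end any other way.
- **Loose objects:** before-and-after scene pictures showed the scraper, connector and bottle in place (under 0.1 pixel). The tape roll showed a 0.5 pixel shift, about 1 mm, which I took as image noise.

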